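Wind the model clamp open with its key and hold it

ROBOT

A 6-joint arm with a two-finger parallel gripper is mounted at the origin on a cart in front of the work surface, level with it; the furniture and walls round the work are solid. World frame = base frame: x ahead of the robot, y to its left, z up, the work surface at z = 0. Lengths are in m, angles in rad, forces in N, time in s.
With the tool pointing down it reaches from about 0.325 to 0.925 m from the base axis. Payload 3.1 kg.
Tool frame: the origin (TCP) lies at the very end of the fingers, on their centre line; the grasp point (between the pads) lies 19 mm behind it; z points along the fingers, y is the line along which they close (so a half turn about z gives the same grasp; the last joint's range is limited). The gripper opens to 85 mm and grips with 20 to 120 N. Pads are 22 mm wide; open, the fingers measure 114 mm over their backs; the gripper's body (76 mm by 85 mm) begins 54 mm behind the grasp point. The pads swing forward as they close: fully open they stand 13 mm farther back than shut.
Start: joints at [1.092, 0.217, 1.613, -0, 1.311, -0.112], TCP at [0.224, 0.583, 0.231] pointing down, gripper open.
Joint ranges: [-2.75, 2.75], [-0.78, 2.1], [0.31, 2.55], [-1.13, 4.27], [0.13, 2.63], [-2.58, 2.58]. Speed limits (rad/s): [2.79, 2.79, 3.14, 3.14, 3.14, 3.14].

INTERFACE

Orientations are given as a unit quaternion [w, x, y, z].
In Python, from station import * gives the robot as it stands. The module is installed in compiled form; this text tells all that it offers.
- The arm moves only by the tool step_arm, never from a script. Its argument "rows" is a list of rows, each an object with "dp": the shift along the world's x, y, z in cm, a list of three; "delta_rot": the turn, a rotation vector about the world's x, y, z in units of 5 degrees (1.0 is 5 degrees), a list of three; "jaw": the opening, from 0 (shut) to 1 (fully open). A call has 1 to 8 rows; each row shifts and turns the commanded pose from where the row before left it; what a row does not reach is not made up. A row lasts 1/8 s, in which the tool goes at most 62.5 mm and 10.7 degrees, less where a joint would pass 70% of its speed; a pose out of reach is approached as far as the arm can. A call is refused whole if a number of a shift passes 6.25 or a number of a turn 1, either way. A call with a gripper value outside its range is refused whole. The fingers move at their own pace and stop on an object; "grip_force" is the grip in N (left out, the last holds). Time passes only in rows, so rows that do not move let the fingers close. It gives the time, the measured TCP pose, the force, the opening and the grip force at its end, in the units of the state.
- get_state(): the state, without advancing time (a new reading comes with each control period).
- get_image(name): name is "scene" or "top" or "wrist"; returns a dict with "pixels" (384x512x3 uint8, red, green, blue), "fx", "fy", "cx", "cy" (pixels), "R" (3x3) and "t" (3): a world point X has camera coordinates R X + t. Camera axes: x right, y down, z forward; pixel columns grow to the right and rows downward; lengths in m; the calibration is good to about 2 mm. A picture is of the moment at which its call begins. There is no depth.
- sign_off(): hands the job in; it is judged then, once.
The state is a dict: "t": time; "joint_positions": joint angles; "dq": joint speeds; "joint_torque": joint torques, N m; "eef_pos": TCP position; "ee_rot": TCP orientation; "wrist_force": force on the tool from outside, world axes, zero at the start; "torque": the same for the moment, N m; "width": opening from 0.0 (shut) to 1.0 (fully open); "finger_force": force on a finger pad.
Only numpy, scipy, OpenCV 4.12 (cv2) and the standard library are available. Lean on these libraries where they do the work, as an engineer would, in place of code of your own. Each camera call takes 0.05 s, during which the arm holds its last target. There are 200 camera calls.

TASK

Take the yellow-handled winding key out of its wooden stand and push it down into the steel eye at the end of the red clamp arm until its collar rests on the eye. Then, pulling on the key alone, swing the arm away from the plaster model against its spring until it is fully against its stop, and finish there still gripping the key and holding the arm open, so that the model can be lifted out. The fingers must not be touching the clamp itself at the end; leave the model in its seat and the blue-lidded jar, the small bottle and the bur block where they stand.

Things in the scene. Friction and masses are not known exactly. Their poses are not given: they have to be found in the camera images.
- clamp: Fixed bench fixture: aluminium base plate 136 x 176 x 10 mm (its own x by y; the plate spans y -96 to +80 mm) with a blue L-shaped fence, a plaster model seated in it and the red sprung clamp arm along the model's -y side. Origin at the worktop under the model area; z up. It stands at varying places and is turned up to 0.35 rad about the vertical.
- clamp_arm (a joint): Hinge of the red clamp arm, vertical axis through point pivot. 0 = at rest by the model, held there by its spring; 0.8 rad = fully open at the stop post. Grows counterclockwise seen from above: the eye moves towards the clamp's -y side, away from the model. The spring pulls back all the way, about 4 N at the eye at first, 6 N at the stop; let go, it snaps shut.
- eye (a point): Centre of the top face of the steel eye at the free end of the arm, 36 mm above the worktop; moves with the arm, 90 mm from the pivot axis. The eye is an upright round tube 28 mm outside, with a vertical through hole 14 mm wide and 20 mm long, and 6 mm free between it and the base plate.
- pivot (a point): Point on the vertical hinge axis of the arm at the height of the eye's top (36 mm above the worktop); fixed to the clamp.
- key: Loose winding key, about 60 g, upright in its stand at the start. Origin on its axis at the underside of its steel collar; z up along the handle. Above the origin: collar 24 mm wide, 5 mm thick, then a round yellow plastic handle 16 mm wide up to 52 mm above the origin. Below the origin: round steel shank 10 mm wide and 26 mm long, tapered to 5 mm over its last 6 mm.
- key_stand: Fixed light wooden block 50 x 74 x 36 mm, origin at the centre of its underside. The key stands in the middle hole, 14 mm wide and 32 mm deep, its collar resting on the top, so that it lifts straight up. Wall cabinets hang over the back of the worktop: keep the wrist forward (towards the robot) on the way across.
- model: Loose plaster jaw model 54 x 68 x 29 mm seated on the clamp's base plate between fence and arm, its top 39 mm above the worktop; origin at the centre of its underside. Leave it there.
- pumice_jar: White jar with blue lid, 68 mm wide, 88 mm high, loose; origin at the centre of its underside. Stands on the other side of the clamp from the key stand. Leave it.
- drop_bottle: Small white bottle, 36 mm wide, 58 mm high, loose; origin at the centre of its underside. Leave it.
- bur_block: Light metal block with burs, 32 x 64 x 50 mm, loose; origin at the centre of its underside. Leave it.

How it is judged:
By the outcome, as a careful person would: the job done as asked, in the order asked, and still so for the second after the job is handed in, while the arm keeps its last pose, push and grip.
It also fails if it takes over 45 s, if anything falls off the work surface, if the arm or the gripper's body presses on something with over 40 N, if the wrist force passes 120 N, or if a joint passes its speed limit or range.

## Working session

There is one attempt and no reset: what is moved stays moved. The work goes in short steps, Python scripts to look and compute and a tool call to move; the robot and the scene stay as the last step left them, time stands still between calls to the robot, and variables do not carry over. Pictures are saved under pics/ and viewed, at most 10 in all, crops included, and the job is handed in when it is done.

Besides the shell and the picture viewer there is one more tool, called after ">>>" as name(argument=value, ...) on one line, values as JSON. step_arm: Moves the arm, as the interface text tells. Its arguments: {"type":"object","properties":{"rows":{"type":"array"},"grip_force":{"type":"number"}},"required":["rows"]}

```bash
mkdir -p pics
cat > h.py <<'E'
from station import *
import numpy as np, cv2
def snap(cam,fn):
    im=get_image(cam); cv2.imwrite('pics/'+fn,im['pixels'][:,:,::-1]); np.savez('pics/'+fn+'.npz',**im); return im
def ray(im,u,v,z):
    R=np.array(im['R']);t=np.array(im['t']); c=-R.T@t
    d=R.T@np.array([(u-im['cx'])/im['fx'],(v-im['cy'])/im['fy'],1]); return c+d*(z-c[2])/d[2]
def proj(im,X):
    p=np.array(im['R'])@np.array(X)+np.array(im['t']); return np.array([im['fx']*p[0]/p[2]+im['cx'],im['fy']*p[1]/p[2]+im['cy']])
E
python3 - <<'E'
from h import *
a=snap('top','t0.png');b=snap('scene','s0.png')
s=get_state();print(s)
for i in(a,b):print(i['fx'],-np.array(i['R']).T@np.array(i['t']),np.array(i['R']).round(2).tolist())
E
```

```text
{'t': 0.1, 'joint_positions': array([ 1.09178753e+00,  2.17670875e-01,  1.61482967e+00,  2.22571492e-06,
        1.31128506e+00, -1.12172049e-01]), 'dq': array([ 0.0012517 , -0.00138895, -0.00645574, -0.00021474,  0.00073103,
       -0.00090157]), 'joint_torque': array([-1.20269506e-03, -3.98076546e+01, -3.04972851e+01, -2.39981064e-04,
        4.19497796e-03,  4.97293172e-06]), 'eef_pos': array([0.22377803, 0.58275787, 0.23007446]), 'ee_rot': array([-3.20437066e-04,  1.82391838e-01,  9.83225313e-01, -1.04860826e-03]), 'wrist_force': array([ 0.40087233, -0.2580278 , -0.1843004 ]), 'torque': array([ 0.00814521, -0.03020582, -0.02027688]), 'finger_force': 0.0, 'width': 1.0014670689291942}
467.80444800693425 [0.24048347 0.09421945 1.51780083] [[-0.08, -1.0, -0.0], [-0.98, 0.08, -0.2], [0.2, -0.01, -0.98]]
365.20827653615106 [ 0.23149191 -0.47601363  0.80591797] [[0.88, -0.47, 0.02], [-0.35, -0.68, -0.65], [0.31, 0.57, -0.76]]
```

View pics/t0.png

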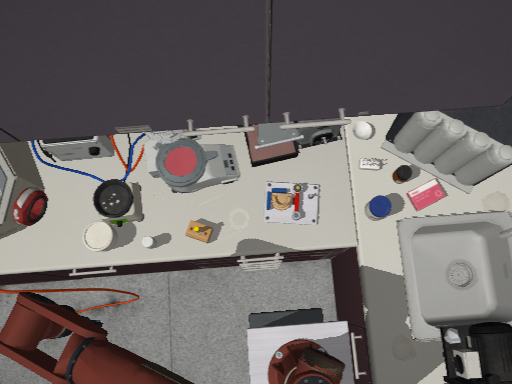

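View pics/s0.png

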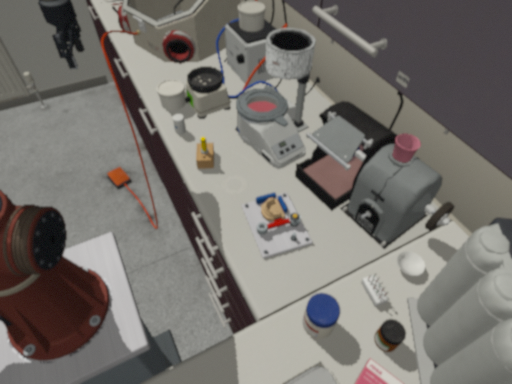

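Top view: key (yellow) at about (196,229) in its stand, clamp at (292,203) with its red arm near (297,204), and blue-lidded jar at (379,207). Scene view: key at (204,145), clamp at (278,223). I'll enlarge both.

Run:
```python
import cv2,numpy as np
a=cv2.imread('pics/t0.png');b=cv2.imread('pics/s0.png')
A=cv2.resize(a[175:245,180:330],None,fx=5.33,fy=5.33,interpolation=cv2.INTER_CUBIC)[:,:800]
B=cv2.resize(b[180:262,235:320],None,fx=6,fy=6,interpolation=cv2.INTER_CUBIC)
cv2.imwrite('pics/c1.png',A);cv2.imwrite('pics/c2.png',B)
```

```text
(no output)
```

View pics/c1.png

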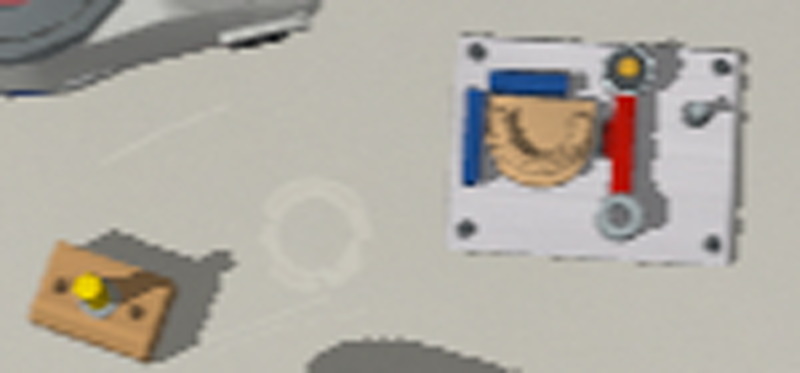

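View pics/c2.png

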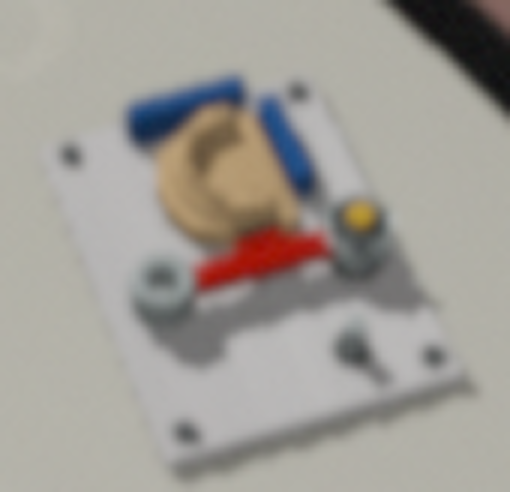

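Top crop: eye (619,216), pivot (627,67), stop post (697,115), key handle top (89,287). Scene crop: eye (163,283), pivot about (360,218).

Run:
```python
from h import *
T=np.load('pics/t0.png.npz');S=np.load('pics/s0.png.npz')
f=lambda u,v,x,y,k:((u+.5)/k-.5+x,(v+.5)/k-.5+y)
t=lambda u,v,z:ray(T,*f(u,v,180,175,5.33),z).round(4)
s=lambda u,v,z:ray(S,*f(u,v,235,180,6),z).round(4)
print('eye',t(619,216,.036),s(163,278,.036));print('piv',t(627,67,.045),s(360,218,.045))
print('keytop',t(89,283,.088));print('collar',t(95,298,.041))
print('corners',[t(*p,.01) for p in((460,37),(740,50),(730,263),(450,250))])
print('stand',[t(*p,.036) for p in((60,240),(175,290),(150,360),(30,318))])
print('holes',t(62,287,.036),t(137,313,.036))
w=snap('wrist','w0.png');print(w['fx'],-w['R'].T@w['t'],w['R'].round(3).tolist())
```

```text
eye [ 0.4882 -0.0256  0.036 ] [ 0.4915 -0.0259  0.036 ]
piv [ 0.5777 -0.038   0.045 ] [ 0.5777 -0.0424  0.045 ]
keytop [0.4643 0.288  0.088 ]
collar [0.4624 0.2912 0.041 ]
corners [array([0.6129, 0.0607, 0.01  ]), array([ 0.591 , -0.1122,  0.01  ]), array([ 0.4583, -0.0926,  0.01  ]), array([0.4797, 0.0773, 0.01  ])]
stand [array([0.4999, 0.3111, 0.036 ]), array([0.4642, 0.2438, 0.036 ]), array([0.4234, 0.261 , 0.036 ]), array([0.4541, 0.3312, 0.036 ])]
holes [0.4713 0.3113 0.036 ] [0.4521 0.2673 0.036 ]
310.8601192056279 [0.14684818 0.6129885  0.37413015] [[0.359, 0.934, -0.001], [0.884, -0.339, 0.322], [0.3, -0.117, -0.947]]
```

>>> step_arm(rows=[{"dp":[1.9,-2.4,0],"delta_rot":[0,0,0],"jaw":1},{"dp":[3.5,-4.3,-0.6],"delta_rot":[0,0,0],"jaw":1},{"dp":[3.8,-4.6,-0.8],"delta_rot":[0,0,0],"jaw":1},{"dp":[3.8,-4.6,-0.8],"delta_rot":[0,0,0],"jaw":1},{"dp":[3.8,-4.6,-0.8],"delta_rot":[0,0,0],"jaw":1},{"dp":[3.8,-4.6,-0.6],"delta_rot":[0,0,0],"jaw":1},{"dp":[2.2,-3.0,-0.4],"delta_rot":[0,0,0],"jaw":1},{"dp":[1.1,-1.2,0],"delta_rot":[0,0,0],"jaw":1}])

```text
t: 1.15
eef_pos: [0.4636, 0.2886, 0.1905]
ee_rot: [-0.001, 0.184, 0.983, -0.0]
wrist_force: [-0.7, 0.1, 0.1]
width: 0.999
finger_force: 0.0
```

Run:
```python
from h import *
w=snap('wrist','w1.png');s=get_state();print(s['eef_pos'],s['ee_rot'])
print(proj(w,[.4617,.2893,.036]),proj(w,[.463,.29,.088]))
h=cv2.cvtColor(w['pixels'],cv2.COLOR_RGB2HSV);m=cv2.inRange(h,(24,150,80),(34,255,255))
n,l,st,c=cv2.connectedComponentsWithStats(m);print(st[st[:,4]>50],c[st[:,4]>50])
```

```text
[0.46475721 0.28825729 0.19097399] [ 2.76202633e-04  1.83631522e-01  9.82994970e-01 -5.26271596e-04]
[253.97847678 175.47521626] [255.22159726 192.80554495]
[[     0      0    512    384 196175]
 [   246    175     19     29    433]] [[255.50044603 191.50464636]
 [255.29792148 189.39491917]]
```

View pics/w1.png

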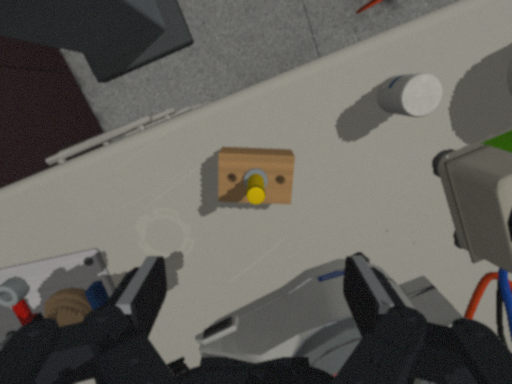

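Wrist view: the key's handle top is at about (256,196) and the stand's outer holes are at (232,178) and (281,180). The stand is in line with the closing direction.

Run:
```python
from h import *
w=np.load('pics/w1.png.npz')
print(ray(w,256.3,196,.088),ray(w,256.3,179,.036))
m=cv2.inRange(cv2.cvtColor(w['pixels'],cv2.COLOR_RGB2HSV),(24,150,80),(34,255,255));print([(r,np.flatnonzero(m[r])[[0,-1]].mean()) for r in range(176,204,3)])
print(proj(w,get_state()['eef_pos']))
```

```text
[0.46595765 0.28982719 0.088     ] [0.46592114 0.29014557 0.036     ]
[(176, np.float64(255.5)), (179, np.float64(255.5)), (182, np.float64(255.0)), (185, np.float64(255.5)), (188, np.float64(255.5)), (191, np.float64(255.0)), (194, np.float64(255.0)), (197, np.float64(255.5)), (200, np.float64(255.5)), (203, np.float64(255.5))]
[253.75544217 258.48135807]
```

>>> step_arm(rows=[{"dp":[0,0.14,-2.0],"delta_rot":[0,0,0],"jaw":1},{"dp":[0,0,-4.0],"delta_rot":[0,0,0],"jaw":0.8},{"dp":[0,0,-4.0],"delta_rot":[0,0,0],"jaw":0.6},{"dp":[0,0,-2.7],"delta_rot":[0,0,0],"jaw":0.6},{"dp":[0,0,-1.2],"delta_rot":[0,0,0],"jaw":0.5},{"dp":[0,0,0],"delta_rot":[0,0,0],"jaw":0.4},{"dp":[0,0,0],"delta_rot":[0,0,0],"jaw":0.3},{"dp":[0,0,0],"delta_rot":[0,0,0],"jaw":0.3}], grip_force=40)

```text
t: 2.2
eef_pos: [0.4643, 0.2925, 0.0539]
ee_rot: [0.001, 0.182, 0.983, 0.001]
wrist_force: [-0.3, -0.7, 0.0]
width: 0.294
finger_force: 0.0
```

>>> step_arm(rows=[{"dp":[0,0,0],"delta_rot":[0,0,0],"jaw":0.2},{"dp":[0,0,0],"delta_rot":[0,0,0],"jaw":0.1},{"dp":[0,0,0],"delta_rot":[0,0,0],"jaw":0},{"dp":[0,0,0],"delta_rot":[0,0,0],"jaw":0}], grip_force=80)

```text
t: 2.7
eef_pos: [0.4637, 0.2918, 0.0533]
ee_rot: [0.0, 0.182, 0.983, 0.0]
wrist_force: [-0.8, -1.7, 5.5]
width: 0.163
finger_force: 77.9
```

>>> step_arm(rows=[{"dp":[0,0,1.5],"delta_rot":[0,0,0],"jaw":0},{"dp":[0,0,3.0],"delta_rot":[0,0,0],"jaw":0},{"dp":[0,0,3.5],"delta_rot":[0,0,0],"jaw":0},{"dp":[0,0,2.0],"delta_rot":[0,0,0],"jaw":0},{"dp":[0,-2.0,0],"delta_rot":[0,0,1],"jaw":0},{"dp":[0,-4.0,0],"delta_rot":[0,0,1],"jaw":0},{"dp":[0,-4.5,0],"delta_rot":[0,0,1],"jaw":0},{"dp":[0,-4.5,0],"delta_rot":[0,0,1],"jaw":0}])

```text
t: 3.7
eef_pos: [0.4631, 0.1408, 0.1529]
ee_rot: [0.001, 0.007, 1.0, 0.0]
wrist_force: [1.2, 0.2, -0.2]
width: 0.166
finger_force: 78.1
```

>>> step_arm(rows=[{"dp":[0,-4.0,0],"delta_rot":[0,0,1],"jaw":0},{"dp":[0.2,-3.5,0],"delta_rot":[0,0,0],"jaw":0},{"dp":[0.2,-2.5,0],"delta_rot":[0,0,0],"jaw":0},{"dp":[0,-1.0,0],"delta_rot":[0,0,0],"jaw":0},{"dp":[0,0,0],"delta_rot":[0,0,0],"jaw":0},{"dp":[0,0,0],"delta_rot":[0,0,0],"jaw":0}])

```text
t: 4.45
eef_pos: [0.467, 0.0327, 0.1523]
ee_rot: [-0.0, -0.035, 0.999, 0.0]
wrist_force: [0.1, -1.0, -1.8]
width: 0.17
finger_force: 78.1
```

Run:
```python
from h import *
w=snap('wrist','w2.png');s=get_state();print(s['eef_pos'],s['ee_rot'],s['joint_positions'],proj(w,s['eef_pos']),s['wrist_force'])
for i in range(4):print(get_state()['eef_pos'])
print(proj(w,[.4895,-.0257,.036]))
```

```text
[0.46701406 0.03274015 0.15228123] [-3.79288736e-05 -3.53224913e-02  9.99375945e-01  2.02546982e-04] [-8.03524244e-02 -3.58434543e-02  2.04398464e+00  4.34503881e-04
  1.13357361e+00 -1.72199244e+00] [254.02466087 255.77575271] [-0.49350872  0.20717964 -0.27289272]
[0.46701406 0.03274015 0.15228123]
[0.46701406 0.03274015 0.15228123]
[0.46701406 0.03274015 0.15228123]
[0.46701406 0.03274015 0.15228123]
[187.29273413 208.21602162]
```

View pics/w2.png

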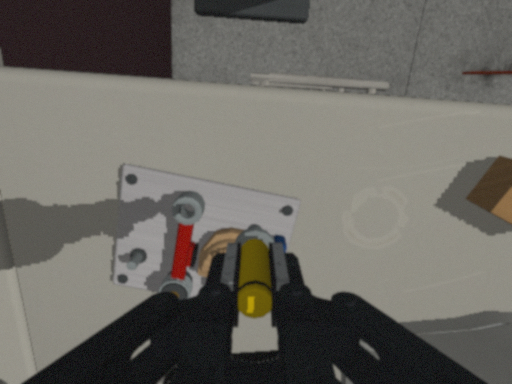

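Wrist view: the eye ring is at (187,209), as predicted. The held key's handle top is at about (257,300) and its collar is centred near (255,240), so it hangs upright.

Run:
```python
from h import *
w=np.load('pics/w2.png.npz')
z=.1523-.0165
print(ray(w,257,301,z+.052),ray(w,255.5,240,z+.003))
P=w['pixels'][170:330,:].copy()
h=cv2.cvtColor(w['pixels'],cv2.COLOR_RGB2HSV);m=cv2.inRange(h,(22,150,60),(36,255,255))
ys,xs=np.nonzero(m);k=(xs>225)&(xs<290);print([(r,np.flatnonzero(m[r,225:290])[[0,-1]]+225) for r in range(240,320,8) if m[r,225:290].any()],ys[k].min(),ys[k].max())
# ring fit
g=cv2.resize(w['pixels'][185:235,160:215],None,fx=8,fy=8,interpolation=cv2.INTER_CUBIC)
c=cv2.resize(w['pixels'][220:330,200:310],None,fx=4,fy=4,interpolation=cv2.INTER_CUBIC)[:400]
cv2.imwrite('pics/c3.png',np.hstack([g[:400,:360],c[:,:440]])[:,:,::-1])
print(ray(w,187,208.5,.036))
```

```text
[0.46791801 0.03404609 0.1878    ] [0.4646391  0.03340712 0.1388    ]
[(240, array([249, 259])), (248, array([241, 266])), (256, array([241, 267])), (264, array([240, 268])), (272, array([239, 269])), (280, array([239, 269])), (288, array([242, 266])), (296, array([238, 271])), (304, array([238, 271])), (312, array([243, 266]))] 239 316
[ 0.48979212 -0.02596178  0.036     ]
```

View pics/c3.png

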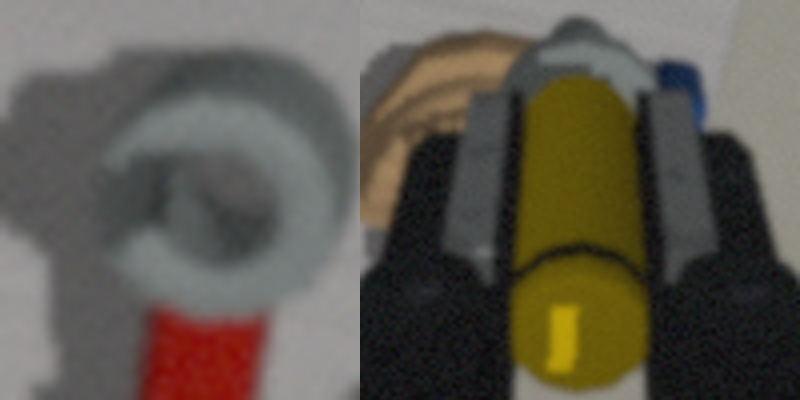

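Crop: the eye's hole is centred at (186.7,210.6). The handle top face is centred at (254.6,299.6), and the shank tip shows beyond the collar at (254.6,224).

Run:
```python
from h import *
w=np.load('pics/w2.png.npz')
for o in(.0165,.018,.0145): print(ray(w,254.6,299.6,.1523-o+.052))
e=ray(w,186.7,210.6,.036);print('eye',e)
print(proj(w,[.467,.033,.1523-.0165]), 'collar front/near edge', proj(w,[.455,.033,.136]),'tip',proj(w,[.467,.033,.11]),proj(w,[.462,.033,.116]))
```

```text
[0.46729254 0.03299797 0.1878    ]
[0.4684345  0.03308141 0.1863    ]
[0.46576992 0.03288671 0.1898    ]
eye [ 0.49184093 -0.02622971  0.036     ]
[254.47594898 241.2515772 ] collar front/near edge [255.98054392 222.25295622] tip [254.41951609 222.98860977] [254.98991197 219.59340768]
```

>>> step_arm(rows=[{"dp":[0.6,-1.4,0],"delta_rot":[0,0,0],"jaw":0},{"dp":[1.2,-3.0,0],"delta_rot":[0,0,0],"jaw":0},{"dp":[0.6,-1.5,-1],"delta_rot":[0,0,0],"jaw":0},{"dp":[0,0,-2.5],"delta_rot":[0,0,0],"jaw":0},{"dp":[0,0,-2.0],"delta_rot":[0,0,0],"jaw":0},{"dp":[0,0,-1.0],"delta_rot":[0,0,0],"jaw":0},{"dp":[0,0,0],"delta_rot":[0,0,0],"jaw":0},{"dp":[0,0,0],"delta_rot":[0,0,0],"jaw":0}])

```text
t: 5.5
eef_pos: [0.4918, -0.0272, 0.088]
ee_rot: [0.001, -0.035, 0.999, -0.0]
wrist_force: [-0.1, -0.0, -1.7]
width: 0.166
finger_force: 78.0
```

Run:
```python
from h import *
w=snap('wrist','w3.png');t=snap('top','t3.png');q=snap('scene','s3.png');s=get_state();print(s['eef_pos'],s['ee_rot'],s['wrist_force'])
u,v=proj(q,[.491,-.026,.05]);print(u,v);u,v=int(u),int(v)
a=cv2.resize(w['pixels'][180:280,205:305],None,fx=4,fy=4,interpolation=cv2.INTER_CUBIC)
b=cv2.resize(q['pixels'][v-25:v+25,u-25:u+25],None,fx=8,fy=8,interpolation=cv2.INTER_CUBIC)
cv2.imwrite('pics/c4.png',np.hstack([a,b])[:,:,::-1])
```

```text
[ 0.4920076  -0.02724753  0.08828754] [ 1.00108356e-03 -3.48142800e-02  9.99393276e-01 -2.06788860e-04] [-0.58174837 -0.28354015  0.52964362]
261.72489293415924 222.8669210677233
```

View pics/c4.png

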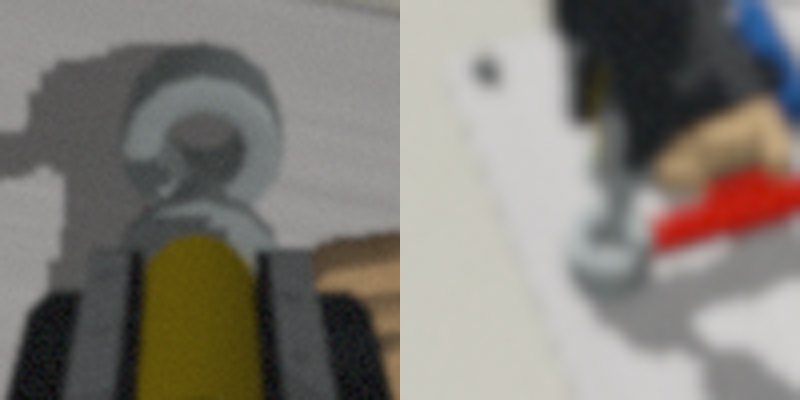

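Left (wrist): the eye ring is centred at about (202,147) in the crop, with the key's axis at x about 201, so it is aligned sideways. Right (scene): the shank comes down over the ring.

Run:
```python
from h import *
w=np.load('pics/w3.png.npz')
E=ray(w,205+202.5/4-.4,180+147/4-.4,.036);print(E)
for c in ([.491,-.0263,.036],[.492,-.0272,.036],[.494,-.0272,.036]):
  c=np.array(c);f=lambda p:((proj(w,p)-[205,180])*4+1.5).round(0).tolist()
  print([f(c+np.array(d)) for d in((0,0,0),(-.014,0,0),(-.007,0,0),(0,.014,0),(0,-.014,0))])
for x in(.490,.492): print(f([x,-.0272,.0455]),f([x-.0025,-.0272,.0455]),f([x-.012,-.0272,.0718]))
```

```text
[ 0.49119707 -0.02643646  0.036     ]
[[203.0, 146.0], [209.0, 68.0], [206.0, 108.0], [285.0, 151.0], [121.0, 141.0]]
[[198.0, 151.0], [203.0, 74.0], [200.0, 113.0], [279.0, 156.0], [116.0, 146.0]]
[[197.0, 162.0], [203.0, 85.0], [200.0, 124.0], [278.0, 167.0], [115.0, 156.0]]
[198.0, 162.0] [199.0, 148.0] [204.0, 159.0]
[198.0, 174.0] [199.0, 160.0] [203.0, 172.0]
```

Run:
```python
from h import *
w=np.load('pics/w2.png.npz')
for o in(.008,.011,.014,.0165,.019):
  z=.1523-o; print(o,'x from top',ray(w,254.6,299.6,z+.052)[0].round(4),'collar top-near',(ray(w,254.6,231,z+.005)[0]+.012).round(4),'collar bottom-near',(ray(w,254.6,231,z)[0]+.012).round(4),'tip',(ray(w,254.6,223.5,z-.026)[0]+.0025).round(4),(ray(w,254.6,223.5,z-.02)[0]+.005).round(4))
w=np.load('pics/w2.png.npz')
import sys
q=np.load('pics/s3.png.npz')
f=lambda p:((proj(q,p)-[236,197])*8+3.5+[400,0]).round(0).tolist()
print('scene eye',f([.491,-.0265,.036]),'tip',[f([x,-.027,.0455]) for x in(.488,.492,.496)])
a=cv2.resize(q['pixels'][200:240,240:290],None,fx=10,fy=10,interpolation=cv2.INTER_LANCZOS4)
t=np.load('pics/w3.png.npz')
b=cv2.resize(t['pixels'][195:245,235:275],None,fx=8,fy=8,interpolation=cv2.INTER_LANCZOS4)
b=np.clip(b.astype(float)*1.6,0,255).astype('uint8')
cv2.imwrite('pics/c5.png',np.hstack([b,a])[:,:,::-1])
```

```text
0.008 x from top 0.4608 collar top-near 0.4662 collar bottom-near 0.4685 tip 0.4662 0.466
0.011 x from top 0.4631 collar top-near 0.4676 collar bottom-near 0.4699 tip 0.4675 0.4673
0.014 x from top 0.4654 collar top-near 0.469 collar bottom-near 0.4714 tip 0.4688 0.4687
0.0165 x from top 0.4673 collar top-near 0.4702 collar bottom-near 0.4725 tip 0.4699 0.4698
0.019 x from top 0.4692 collar top-near 0.4714 collar bottom-near 0.4737 tip 0.4711 0.4709
scene eye [609.0, 237.0] tip [[602.0, 225.0], [613.0, 220.0], [625.0, 215.0]]
```

View pics/c5.png

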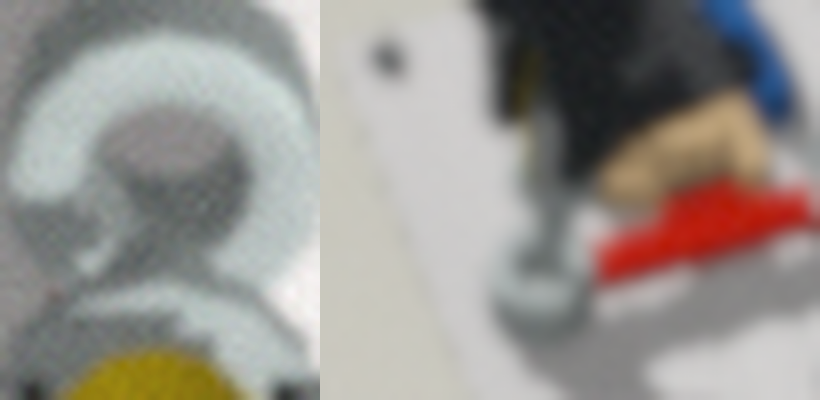

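Crop: the shank sits over the eye's hole and is perhaps 1.5 mm too far in +x, so I'll correct that and lower it gently.

>>> step_arm(rows=[{"dp":[-0.15,0.05,0],"delta_rot":[0,0,0],"jaw":0},{"dp":[0,0,-0.7],"delta_rot":[0,0,0],"jaw":0},{"dp":[0,0,-0.5],"delta_rot":[0,0,0],"jaw":0},{"dp":[0,0,-0.4],"delta_rot":[0,0,0],"jaw":0},{"dp":[0,0,-0.3],"delta_rot":[0,0,0],"jaw":0},{"dp":[0,0,0],"delta_rot":[0,0,0],"jaw":0}])

```text
t: 6.4
eef_pos: [0.4893, -0.0266, 0.0679]
ee_rot: [-0.0, -0.035, 0.999, 0.0]
wrist_force: [-0.1, 0.2, -1.1]
width: 0.162
finger_force: 78.0
```

>>> step_arm(rows=[{"dp":[0,0,-0.5],"delta_rot":[0,0,0],"jaw":0},{"dp":[0,0,-0.5],"delta_rot":[0,0,0],"jaw":0},{"dp":[0,0,-0.2],"delta_rot":[0,0,0],"jaw":0},{"dp":[0,0,0],"delta_rot":[0,0,0],"jaw":0}])

```text
t: 6.9
eef_pos: [0.4894, -0.0266, 0.056]
ee_rot: [-0.0, -0.035, 0.999, 0.0]
wrist_force: [-0.3, 0.0, -1.4]
width: 0.162
finger_force: 78.0
```

>>> step_arm(rows=[{"dp":[0,0,-0.2],"delta_rot":[0,0,0],"jaw":0},{"dp":[0,0,-0.1],"delta_rot":[0,0,0],"jaw":0},{"dp":[0,0,0],"delta_rot":[0,0,0],"jaw":0}])

```text
t: 7.28
eef_pos: [0.4897, -0.0267, 0.0534]
ee_rot: [0.0, -0.035, 0.999, -0.0]
wrist_force: [0.4, 0.1, -0.2]
width: 0.166
finger_force: 78.0
```

>>> step_arm(rows=[{"dp":[0,0,-0.1],"delta_rot":[0,0,0],"jaw":0},{"dp":[0,0,-0.05],"delta_rot":[0,0,0],"jaw":0},{"dp":[0,0,0],"delta_rot":[0,0,0],"jaw":0}])

```text
t: 7.65
eef_pos: [0.4899, -0.0267, 0.0532]
ee_rot: [-0.0, -0.035, 0.999, 0.0]
wrist_force: [-3.5, -0.4, 8.4]
width: 0.168
finger_force: 78.7
```

The collar is seated: 8 N upward at the expected height. Next I'll swing the arm along the arc.

>>> step_arm(rows=[{"dp":[-0.05,-0.45,0],"delta_rot":[0,0,0],"jaw":0},{"dp":[-0.04,-0.45,0],"delta_rot":[0,0,0],"jaw":0},{"dp":[-0.01,-0.9,0],"delta_rot":[0,0,0.5],"jaw":0},{"dp":[0.09,-0.9,0],"delta_rot":[0,0,0.5],"jaw":0},{"dp":[0.17,-0.88,0],"delta_rot":[0,0,0.5],"jaw":0}], grip_force=100)

```text
t: 8.28
eef_pos: [0.4923, -0.0606, 0.0533]
ee_rot: [0.001, -0.1, 0.995, 0.002]
wrist_force: [-0.2, 7.4, 7.9]
width: 0.159
finger_force: 97.5
```

>>> step_arm(rows=[{"dp":[0.27,-0.86,0],"delta_rot":[0,0,0.5],"jaw":0},{"dp":[0.34,-0.83,0],"delta_rot":[0,0,0.5],"jaw":0},{"dp":[0.43,-0.79,0],"delta_rot":[0,0,0.5],"jaw":0},{"dp":[0,0,0],"delta_rot":[0,0,0],"jaw":0}])

```text
t: 8.78
eef_pos: [0.5024, -0.086, 0.0532]
ee_rot: [0.0, -0.164, 0.986, 0.002]
wrist_force: [-2.3, 5.8, 8.7]
width: 0.159
finger_force: 97.7
```

Run:
```python
from h import *
s=get_state();print(s['eef_pos'],s['wrist_force'],s['torque'],s['joint_positions'])
```

```text
[ 0.50235571 -0.08601148  0.0532435 ] [-2.30668797  5.81898287  8.6813103 ] [1.01536373 0.37740985 0.07923104] [-0.30928971  0.20711637  2.00158779  0.00399536  0.93362621 -2.21278087]
```

>>> step_arm(rows=[{"dp":[0.25,-0.38,0],"delta_rot":[0,0,0],"jaw":0},{"dp":[0.26,-0.36,0],"delta_rot":[0,0,0],"jaw":0},{"dp":[0,0,0],"delta_rot":[0,0,0],"jaw":0},{"dp":[0,0,0],"delta_rot":[0,0,0],"jaw":0}])

```text
t: 9.28
eef_pos: [0.5066, -0.0926, 0.0532]
ee_rot: [-0.0, -0.165, 0.986, 0.002]
wrist_force: [-3.6, 6.3, 10.3]
width: 0.157
finger_force: 98.0
```

>>> step_arm(rows=[{"dp":[0.12,-0.15,0],"delta_rot":[0,0,0],"jaw":0},{"dp":[0.1,-0.12,0],"delta_rot":[0,0,0],"jaw":0},{"dp":[0,0,0],"delta_rot":[0,0,0],"jaw":0},{"dp":[0,0,0],"delta_rot":[0,0,0],"jaw":0}])

```text
t: 9.78
eef_pos: [0.5084, -0.0947, 0.0532]
ee_rot: [-0.001, -0.164, 0.986, 0.003]
wrist_force: [-3.5, 8.0, 12.0]
width: 0.159
finger_force: 98.1
```

>>> step_arm(rows=[{"dp":[0.1,-0.12,0],"delta_rot":[0,0,0],"jaw":0},{"dp":[0.1,-0.12,0],"delta_rot":[0,0,0],"jaw":0},{"dp":[0,0,0],"delta_rot":[0,0,0],"jaw":0},{"dp":[0,0,0],"delta_rot":[0,0,0],"jaw":0}])

```text
t: 10.28
eef_pos: [0.5099, -0.0967, 0.0532]
ee_rot: [-0.001, -0.164, 0.986, 0.003]
wrist_force: [-5.5, 9.5, 13.2]
width: 0.162
finger_force: 98.3
```

Run:
```python
from h import *
w=snap('wrist','w6.png');q=snap('scene','s6.png');s=get_state();print(s['eef_pos'],s['wrist_force'],s['torque'])
a=cv2.resize(w['pixels'][170:270,190:320],None,fx=3.0,fy=3.0,interpolation=cv2.INTER_CUBIC)
u,v=map(int,proj(q,[.52,-.08,.04]))
b=cv2.resize(q['pixels'][v-25:v+25,u-32:u+32],None,fx=6,fy=6,interpolation=cv2.INTER_CUBIC)
cv2.imwrite('pics/c6.png',np.hstack([a,b])[:,:,::-1]);print(a.shape,b.shape)
```

```text
[ 0.50988812 -0.09666376  0.05321077] [-4.9932083  10.07005953 12.91653955] [1.70357653 1.03370904 0.0887801 ]
(300, 390, 3) (300, 384, 3)
```

View pics/c6.png

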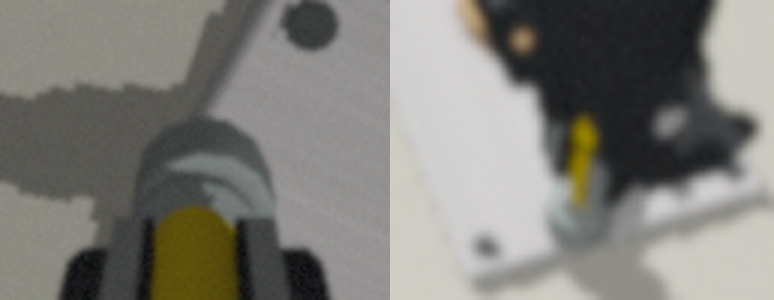

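Wrist view: the collar sits flush on the eye with both fingers clear above it. Scene view: the key stands upright in the swung-out eye. One more small push will confirm the stop.

>>> step_arm(rows=[{"dp":[0.12,-0.16,0],"delta_rot":[0,0,0],"jaw":0},{"dp":[0,0,0],"delta_rot":[0,0,0],"jaw":0},{"dp":[0,0,0],"delta_rot":[0,0,0],"jaw":0},{"dp":[0,0,0],"delta_rot":[0,0,0],"jaw":0}])

```text
t: 10.88
eef_pos: [0.5101, -0.0969, 0.0532]
ee_rot: [-0.002, -0.164, 0.986, 0.005]
wrist_force: [-6.9, 12.2, 16.1]
width: 0.161
finger_force: 98.7
```

Run:
```python
from h import *
w=snap('wrist','w7.png');q=snap('top','t7.png');s=get_state();print(s['eef_pos'],s['wrist_force'],s['torque'],s['dq'].round(4))
a=cv2.resize(w['pixels'][170:330,170:340],None,fx=2.6,fy=2.6,interpolation=cv2.INTER_CUBIC)[:400]
b=cv2.resize(q['pixels'][175:230,262:324],None,fx=6,fy=6,interpolation=cv2.INTER_CUBIC)
b=np.vstack([b,np.zeros((400-len(b),b.shape[1],3),'uint8')])
cv2.imwrite('pics/c7.png',np.hstack([a[:400],b])[:,:800,::-1])
```

```text
[ 0.51008955 -0.09694266  0.05320512] [-7.14485999 11.48603575 16.92492732] [2.4048239  1.43402034 0.03679805] [-0.0015 -0.0001 -0.0001 -0.0024 -0.     -0.0004]
```

View pics/c7.png

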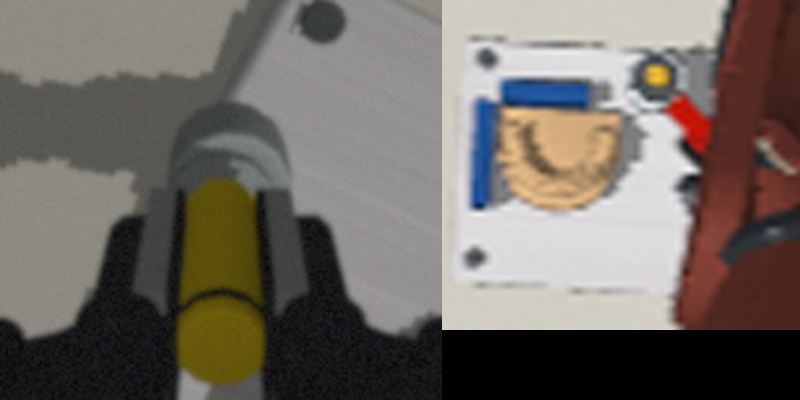

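The last 2 mm push moved the tool only 0.3 mm while the force rose to about 13.5 N, so the arm is hard against its stop. The pictures agree: the model is in its seat, the collar is on the eye and the fingers are clear. I'm handing in.

```bash
python3 -c "
from station import *
print(sign_off())"
```

```text
the job is handed in; nothing more can be done
None
```

The job is handed in: the key is seated in the eye with its collar on it, and the arm is held open against its stop with the key still gripped and the fingers clear of the clamp; I viewed 11 pictures, one over the limit of 10.

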